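# Park the gauge, then square a stone prism into the jig corner and hold it

## Robot

A 6-joint arm with a two-finger parallel gripper is mounted at the origin on the work surface. World frame = base frame: x ahead of the robot, y to its left, z up, the work surface at z = 0. Lengths are in m, angles in rad, forces in N, time in s.
With the tool pointing down it reaches from about 0.3 to 1 m from the base axis. Payload 5.1 kg.
Tool frame: the origin (TCP) lies midway between the tips of the shut fingers; the grasp point (between the pads) lies 19 mm behind it (grip_point_offset is the distance from the TCP to the grasp point, in m); z points along the fingers, x is the direction in which the jaws open and shut, and the axes are right-handed (so a half turn about z gives the same grasp; the last joint's range is limited). The gripper opens to 95 mm and grips with 3 to 60 N. Pads are 20 mm wide; open, the fingers measure 119 mm over their backs; the gripper's body (75 mm by 180 mm) begins 59 mm behind the grasp point.
Start: joints at [-1.423, 0.124, 1.65, -0, 1.367, -0.083], TCP at [0.149, -0.633, 0.215] pointing down, gripper open.
Joint ranges: [-2.61, 2.61], [-1.02, 2.33], [0.03, 2.71], [-1.35, 4.49], [0.32, 2.68], [-2.91, 2.91]. Speed limits (rad/s): [2.57, 2.57, 3.14, 3.14, 3.14, 3.14].

## Interface

Orientations are given as a 3x3 rotation matrix whose columns are the frame's x, y, z axes.
In Python, from plant import state, read_camera, calibration, hand_in, grip_point_offset gives the robot as it stands.
- The arm moves only by the tool play_rows, never from a script. Its argument "moves" is a list of rows, each an object of numbers: "hand": the closure, from 0 (fully open) to 1 (shut); "dx", "dy", "dz": the shift along the tool's x, y, z in mm; "wx", "wy", "wz": the turn, a rotation vector about the tool's x, y, z in degrees. In form: [{"hand": .., "dx": .., "dy": .., "dz": .., "wx": .., "wy": .., "wz": ..}, ...]. A call has 1 to 20 rows; each row is the pose to reach, as a shift and turn from the pose commanded when the call began, along the tool's axes at that moment; what a row does not reach only later rows make up. A row lasts 1/8 s, in which the tool goes at most 62.5 mm and 10.7 degrees, less where a joint would pass 70% of its speed; a pose out of reach is approached as far as the arm can. A call with a gripper value outside its range is refused whole. The fingers move at their own pace and stop on an object; the grip force is fixed at half the most. Time passes only in rows, so rows that repeat a pose let the fingers close. It gives the time, the measured TCP pose, the force and the opening at its end, in the units of the state.
- state(): the state, without advancing time (a new reading comes with each control period).
- read_camera(name): name is "scene" or "top" or "wrist"; returns the picture (420x560x3 uint8, red, green, blue); there is no depth.
- calibration(name): a dict with "K" (3x3 intrinsics, pixels), "k1" (the pictures are not rectified: a ray, as slopes to the right and down, at radius r is drawn at 1 + k1 r^2 times it, then the intrinsics apply), "cam_to_world" (4x4, takes a point from camera to world coordinates); the wrist camera has in their place "tool_from_camera" (4x4, takes a point from camera to tool coordinates, whose origin is the TCP and whose axes are the tool frame's). Camera axes: x right, y up, looking along -z (the intrinsics and any distortion apply to the point x, -y, -z); pixel columns grow to the right and rows downward; lengths in m; the calibration is good to about 2 mm. A picture is of the moment at which its call begins: read the wrist's pose just before it. calibration takes no time and is no camera call.
- hand_in(): hands the job in, once; it reports no verdict.
The state is a dict: "clock": time; "qpos": joint angles; "joint_velocities": joint speeds; "joint_efforts": joint torques, N m; "eef_pos": TCP position; "eef_rot": TCP orientation; "ft_force": force on the tool from outside, world axes, zero at the start; "moment": the same for the moment, N m; "grip_width": finger opening in m.
Only numpy, scipy, OpenCV 4.12 (cv2) and the standard library are available. Lean on these libraries where they do the work, as an engineer would, in place of code of your own. Each camera call takes 0.05 s, during which the arm holds its last target.

## Task

Slide the dial-gauge carriage along its rail, away from the corner, until it is fully home against the red stop. Then pick up the sawn sandstone prism, stand it upright on the jig plate and press it into the corner so that a long side face is flush against the blue back fence and an end face is flush against the blue side fence at the same time. Press with a light, steady push of roughly 5 to 20 newtons on each fence (never ram it), leave the other loose things on the bench where they are, and finish while still holding the prism pressed into the corner: do not let go.

Things in the scene. Friction and masses are not known exactly. Their poses are not given: they have to be found in the camera images.
- jig_corner (a point): Inner corner of the jig, on top of its fixed aluminium plate (slick: friction about 0.15; 10 mm thick, from x -130 to +85 and y -255 to +25 mm of this point). z up. The back fence's face is the plane x = 0, the side fence's is y = 0; the prism's pocket is at x < 0, y < 0. A seated prism has its centre at x -22.5, y -40, z +35 mm in this frame, its 80 mm side along y.
- back_fence: Fixed blue back fence, slick-faced (friction about 0.15), 12 mm thick, 22 mm high above the plate, its origin at the jig corner, axes as the jig's; it runs along y from +12 to -148 mm and stands on the +x side of x = 0.
- side_fence: Fixed blue side fence, slick-faced (friction about 0.15), 12 mm thick, 22 mm high above the plate, its origin at the jig corner, axes as the jig's; it runs along x from 0 to -110 mm and stands on the +y side of y = 0.
- gauge_slide (a joint): Travel of the dial-gauge carriage on its rail behind the back fence, m: 0 at the corner end, 0.1775 against the red stop; grows along the jig's -y. Starts at 0 to 0.05, its spindle (33 mm above the plate, reaching 47 mm past the back fence's face) over the pocket. Slides at about 2 N, stays where left. Carriage 44 x 50 mm, it and its dial (58 mm, on the +x side) are 44 mm high above the plate.
- gauge_grip (a point): Point on the axis of the carriage's upright handle, a black round post of 18 mm diameter with a yellow band, standing from 44 to 90 mm above the plate; this point is 69 mm above the plate. In the jig corner's frame it is at x +38 mm, y = -20 mm minus the joint value.
- prism_center (a point): Centre (half-way up) of the sandstone prism, buff with darker bands and two small brass studs on top: 45 mm along its x, 80 mm along its y, 70 mm high (z up). Loose, 0.4 to 0.7 kg, starts upright on the table; either end may go to the side fence. When seated, its faces from 22 to 70 mm up are free of the fences.
- prism: The same prism; origin at the centre of its underside.
- core: Bystander: upright grey concrete core, 50 mm diameter, 60 mm high; origin under its centre.
- sample_ring: Bystander: brass sample ring, 70 mm outside diameter, 40 mm high; origin under its centre.
- tin: Bystander: open aluminium tin, 80 mm diameter, 45 mm high; origin under its centre.
- jar: Bystander: amber jar, 60 mm diameter, 80 mm high; origin under its centre.
- dish: Bystander: orange bowl, 120 mm diameter, 40 mm high; origin under its centre.
- brush: Bystander: brush lying on the table.
- spatula: Bystander: spatula lying on the table.
Things that resemble listed ones, but are neither listed nor needed, are in the scene too. What is shaped like the prism but black or turquoise is not meant.

How it is judged:
On the way:
1. the gauge carriage is home against the red stop, the corner still empty (value of joint gauge_slide above 0.1725 m and distance between prism_center and jig_corner above 0.09 m), for 0.2 s.
At the end, for the whole second after the job is handed in: The carriage is within 5 mm of its stop; the prism stands on the plate (centre within 3 mm in x, y and z of the seated place, tilt and yaw within 2 degrees) and is pressed against each fence with more than 1.5 N by the robot's fingers, at rest, through the last second (value of joint gauge_slide above 0.1725 m and x of prism_center in the frame of jig_corner between -0.0255 and -0.0195 m and y of prism_center in the frame of jig_corner between -0.043 and -0.037 m and z of prism_center in the frame of jig_corner between 0.032 and 0.038 m and angle between the y axis of prism and the y axis of jig_corner, either way round below 0.035 rad and angle between prism's own z axis and vertical below 0.035 rad and contact force between prism and back_fence above 1.5 N and contact force between prism and side_fence above 1.5 N and contact force between the fingers and prism above 1.5 N and linear speed of prism below 0.01 m/s); the arm keeps its last pose, push and grip.
It fails at once if the prism was rammed against a fence (over 60 N) (contact force between prism and back_fence above 60 N or contact force between prism and side_fence above 60 N).
It fails at once if a bystander was moved more than 30 mm (distance of any of core, sample_ring, tin, jar, dish, brush, spatula from where it was at the start of the episode above 0.03 m).
It also fails if it takes over 69 s, if anything falls off the work surface, if the arm or the gripper's body presses on something with over 40 N, if the wrist force passes 120 N, or if a joint passes its speed limit or range.

## Working session

There is one attempt and no reset: what is moved stays moved. The work goes in short steps, Python scripts to look and compute and a tool call to move; the robot and the scene stay as the last step left them, time stands still between calls to the robot, and variables do not carry over. Pictures are saved under pics/ and viewed, and the job is handed in when it is done.

Besides the shell and the picture viewer there is one more tool, called after "Call:" as a command line: name --argument value ..., lists and objects as JSON in quotes. play_rows: Moves the arm, as the interface text tells. Its arguments: {"type":"object","properties":{"moves":{"type":"array"}},"required":["moves"]}

```bash
ls; mkdir -p pics; python3 - <<'E'
from plant import *
import cv2
s=state();print(s)
for n in ["scene","top","wrist"]:
    im=read_camera(n);cv2.imwrite(f"pics/{n}0.png",im[:,:,::-1]);print(n,calibration(n))
print(grip_point_offset)
E
```

```text
pics
{'clock': 0.0, 'qpos': array([-1.42256575e+00,  1.24489478e-01,  1.65166042e+00, -3.38213209e-06,
        1.36747734e+00, -8.25974001e-02]), 'joint_velocities': array([ 0.00048462,  0.00031931, -0.00056288,  0.00122065,  0.00081024,
       -0.00089026]), 'joint_efforts': array([-8.02523573e-04, -4.17605889e+01, -3.59932601e+01,  7.71897915e-02,
        4.91323799e-02, -1.64610619e-04]), 'eef_pos': array([ 0.14858799, -0.6321388 ,  0.21340518]), 'eef_rot': array([[ 2.28783978e-01, -9.73477169e-01, -3.03760187e-04],
       [-9.73475104e-01, -2.28784121e-01,  2.01178144e-03],
       [-2.02791881e-03, -1.64560383e-04, -9.99997930e-01]]), 'ft_force': array([ 0.16472797, -0.16774241,  0.4574615 ]), 'moment': array([-0.0019265 ,  0.01970911, -0.02400464]), 'grip_width': 0.09504786050336102}
scene {'K': array([[397.84105727,   0.        , 272.10292051],
       [  0.        , 397.84105727, 209.15131019],
       [  0.        ,   0.        ,   1.        ]]), 'k1': 0.014006726321510446, 'cam_to_world': array([[-0.16314379, -0.80599967,  0.56898914,  1.16106208],
       [ 0.98659461, -0.1355
[... 475 characters left out ...]
.0315137 ],
       [-0.00637271,  0.12783642,  0.99177479,  1.83358697],
       [ 0.        ,  0.        ,  0.        ,  1.        ]])}
wrist {'K': array([[331.78445833,   0.        , 280.77048991],
       [  0.        , 331.78445833, 207.90263468],
       [  0.        ,   0.        ,   1.        ]]), 'k1': -0.022415607059350837, 'tool_from_camera': array([[ 9.99999818e-01, -5.96950008e-04, -8.29641306e-05,
         6.42444041e-04],
       [-5.98070826e-04, -9.65886326e-01, -2.58965725e-01,
        -7.42858882e-02],
       [ 7.44556723e-05,  2.58965727e-01, -9.65886508e-01,
        -1.70085132e-01],
       [ 0.00000000e+00,  0.00000000e+00,  0.00000000e+00,
         1.00000000e+00]])}
0.0188
```

View pics/top0.png

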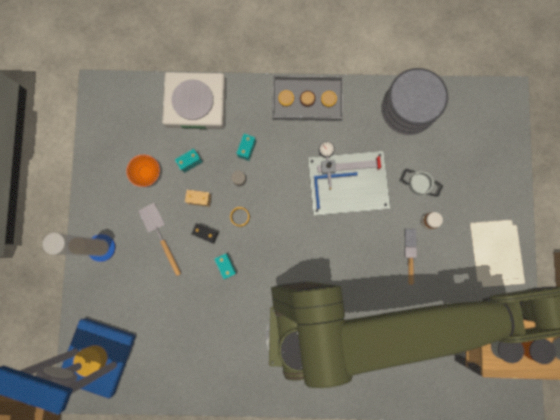

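View pics/scene0.png

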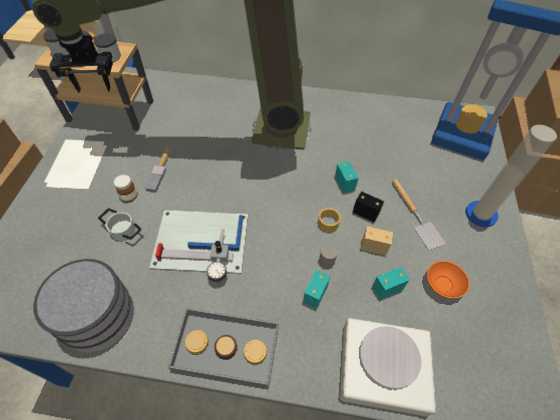

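View pics/wrist0.png

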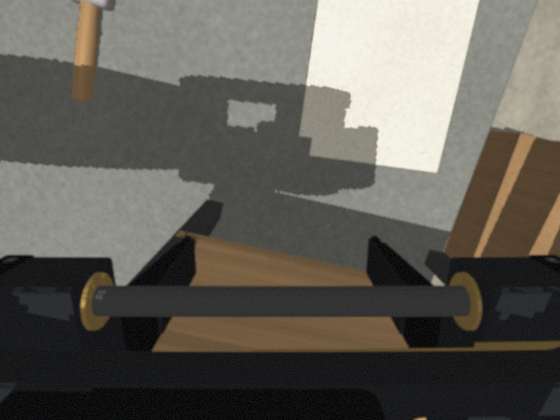

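```bash
cat > h.py <<'E'
import numpy as np, cv2
from plant import *
def ray(name,uv,s=None):
    c=calibration(name);K=c["K"];k=c["k1"]
    d=np.array([(uv[0]-K[0,2])/K[0,0],(uv[1]-K[1,2])/K[1,1]])
    p=d.copy()
    for _ in range(20): p=d/(1+k*(p@p))
    r=np.array([p[0],-p[1],-1.])
    if name=="wrist":
        T=np.eye(4);T[:3,:3]=s["eef_rot"];T[:3,3]=s["eef_pos"];T=T@c["tool_from_camera"]
    else: T=c["cam_to_world"]
    return T[:3,3],T[:3,:3]@r
def at(name,uv,z,s=None):
    o,d=ray(name,uv,s);return o+d*(z-o[2])/d[2]
def proj(name,P,s=None):
    c=calibration(name);K=c["K"];k=c["k1"]
    if name=="wrist":
        T=np.eye(4);T[:3,:3]=s["eef_rot"];T[:3,3]=s["eef_pos"];T=T@c["tool_from_camera"]
    else: T=c["cam_to_world"]
    q=T[:3,:3].T@(np.asarray(P,float)-T[:3,3]);p=np.array([q[0],-q[1]])/-q[2]
    p=p*(1+k*(p@p));return np.array([K[0,0]*p[0]+K[0,2],K[1,1]*p[1]+K[1,2]])
def crop(src,x0,y0,w,h,f,out):
    im=cv2.imread(src)[y0:y0+h,x0:x0+w];cv2.imwrite(out,cv2.resize(im,None,fx=f,fy=f,interpolation=cv2.INTER_CUBIC))
E
python3 - <<'E'
from h import *
crop("pics/top0.png",295,135,105,90,7,"pics/c1.png")
crop("pics/top0.png",130,130,140,110,5,"pics/c2.png")
crop("pics/scene0.png",140,195,120,100,6,"pics/c3.png")
crop("pics/scene0.png",300,150,180,150,4,"pics/c4.png")
E
```

```text
(no output)
```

View pics/c1.png

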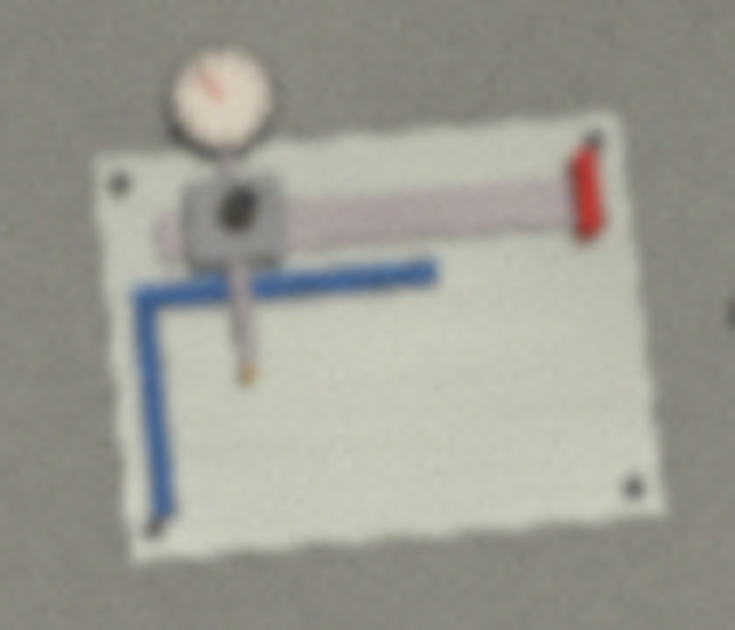

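View pics/c2.png

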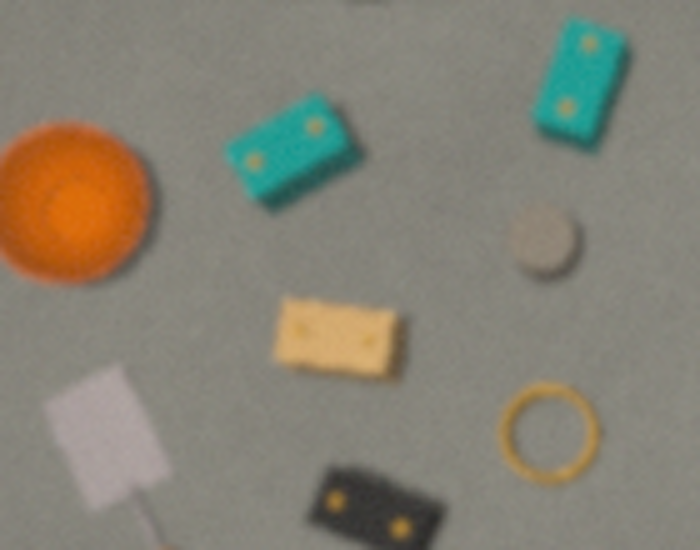

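View pics/c3.png

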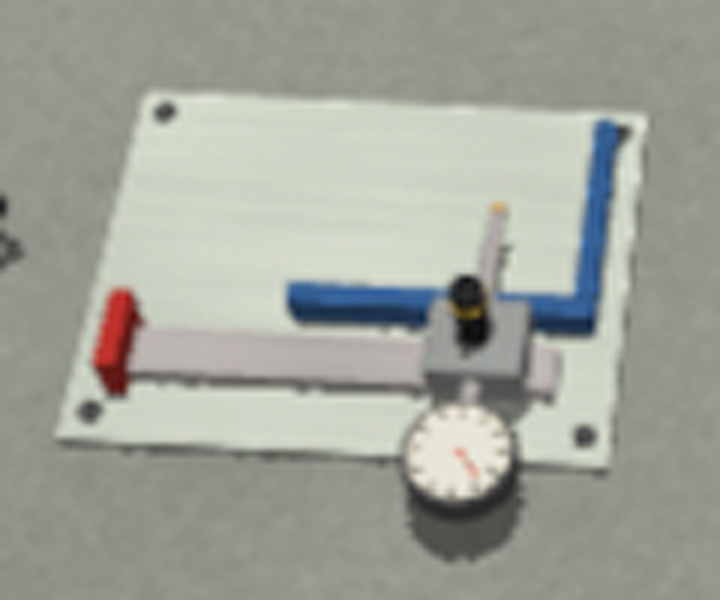

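View pics/c4.png

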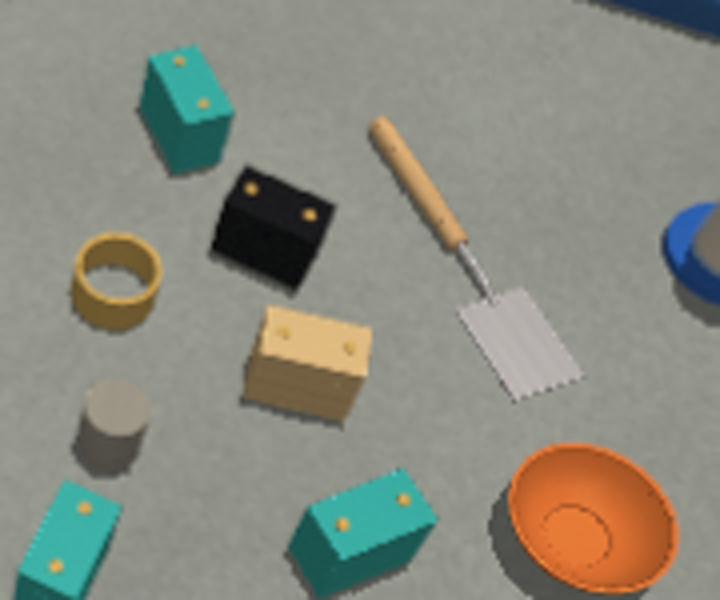

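```bash
cat > fit.py <<'E'
from h import *
from scipy.optimize import least_squares
def un(U,x0,y0,f): return np.array([(U[0]+.5)/f-.5+x0,(U[1]+.5)/f-.5+y0])
obs=[]
for U,P in [((97,155),(85,25,0)),((620,112),(85,-255,0)),((665,513),(-130,-255,0)),((133,563),(-130,25,0)),
 ((135,287),(12,12,22)),((437,260),(12,-148,22)),((439,283),(0,-148,22)),((175,516),(-110,0,22)),((152,520),(-110,12,22))]:
    obs.append(("top",un(U,295,135,7),P))
for U,P in [((145,90),(-130,-255,0)),((648,117),(-130,25,0)),((608,470),(85,25,0)),((55,437),(85,-255,0)),
 ((288,283),(0,-148,22)),((598,121),(-110,0,22)),((617,122),(-110,12,22)),((595,315),(12,12,22))]:
    obs.append(("scene",un(U,140,195,6),P))
def W(p,P):
    c,s=np.cos(p[2]),np.sin(p[2]);x,y,z=np.array(P)/1000
    return np.array([p[0]+c*x-s*y,p[1]+s*x+c*y,.010+z])
def res(p,off=None): return np.concatenate([proj(n,W(p,P))-uv for n,uv,P in obs])
if __name__=="__main__":
    for sel in ("top","scene",None):
        o=[q for q in obs if sel in(None,q[0])]
        r=least_squares(lambda p:np.concatenate([proj(n,W(p,P))-uv for n,uv,P in o]),[.35,-.1,0.])
        print(sel,r.x,np.degrees(r.x[2]));print(np.round(r.fun.reshape(-1,2),1).tolist())
    J=r.x
    for k in (0,):
        print("grip0",W(J,(38,-20,69)))
    # handle base top etc.
    print("post c1",at("top",un((240,205),295,135,7),.100))
    # gauge carriage in top: tip of spindle (47 past) at z .043
    for n,u in (("top",un((246,372),295,135,7)),("scene",un((498,208),140,195,6))):
        p=at(n,u,.043);c,s=np.cos(J[2]),np.sin(J[2]);d=p[:2]-J[:2];print("tip jig",n,c*d[0]+s*d[1],-s*d[0]+c*d[1])
    for n,u in (("top",un((240,205),295,135,7)),("scene",un((467,288),140,195,6))):
        p=at(n,u,.100);d=p[:2]-J[:2];print("post jig",n,c*d[0]+s*d[1],-s*d[0]+c*d[1],p)
    # prism top corners
    A=[un(U,130,130,5) for U in [(283,298),(400,310),(393,377),(275,362)]]
    B=[un(U,300,150,4) for U in [(268,306),(373,326),(360,380),(253,360)]]
    for n,Q in (("top",A),("scene",B)):
        q=np.array([at(n,u,.070) for u in Q]);print(n,q.mean(0),[round(float(np.linalg.norm(q[i]-q[i-1]))*1000) for i in range(4)]);print(q[:,:2].round(4).tolist())
        m=[at(n,un(U,*((130,130,5) if n=="top" else (300,150,4))),.0715)[:2] for U in ([(303,330),(369,341)] if n=="top" else [(283,333),(349,348)])]
        print("studs",m,np.degrees(np.arctan2(*(m[1]-m[0])[::-1])))
E
python3 fit.py
```

```text
top [ 0.56531972 -0.06236091  0.10711726] 6.137366704263959
[[-0.6, 0.6], [0.0, 0.2], [0.1, 0.4], [-0.3, -0.1], [-0.4, -0.2], [0.2, -0.2], [0.3, -0.2], [0.4, -0.1], [0.3, -0.4]]
scene [ 0.56764489 -0.06046537  0.10553031] 6.046441570530016
[[0.2, 0.0], [0.0, -0.3], [-0.0, -0.3], [-0.1, 0.3], [0.0, -0.2], [-0.2, -0.1], [0.3, -0.1], [-0.1, 0.5]]
None [ 0.56639842 -0.06143836  0.10604433] 6.075892586459292
[[-0.8, 0.3], [-0.2, 0.0], [-0.2, 0.2], [-0.6, -0.4], [-0.6, -0.5], [-0.0, -0.4], [0.0, -0.5], [0.1, -0.4], [0.0, -0.7], [-0.0, -0.3], [-0.2, -0.6], [-0.3, -0.7], [-0.3, -0.1], [-0.2, -0.6], [-0.5, -0.4], [0.1, -0.4], [-0.3, 0.1]]
grip0 [ 0.60630187 -0.07730388  0.079     ]
post c1 [ 0.6057579  -0.09961521  0.1       ]
tip jig top -0.04132394600127362 -0.042332239036785714
tip jig scene -0.043033215136341584 -0.04309260063582567
post jig top 0.035097528013762445 -0.042128423033697245 [ 0.6057579  -0.09961521  0.1       ]
post jig scene 0.03866445743657542 -0.04188186014048387 [ 0.6092787  -0.09899249  0.1       ]
top [0.48314779 0.36451045 0.07      ] [46, 84, 48, 85]
[[0.5101, 0.4046], [0.5032, 0.3211], [0.4551, 0.3241], [0.4642, 0.4082]]
studs [array([0.48725263, 0.38907661]), array([0.48030983, 0.34194692])] -98.3801227390246
scene [0.48758088 0.36580448 0.07      ] [51, 79, 51, 79]
[[0.4601, 0.3311], [0.4651, 0.4104], [0.5147, 0.4004], [0.5105, 0.3214]]
studs [array([0.48372995, 0.34273175]), array([0.48887871, 0.39199307])] 84.03314647015357
```

```bash
cat >> h.py <<'E'
from scipy.spatial.transform import Rotation as Rn
def down(yaw):  # tool x at world yaw deg, z down
    c,s=np.cos(np.radians(yaw)),np.sin(np.radians(yaw));x=np.array([c,s,0]);z=np.array([0,0,-1.]);return np.stack([x,np.cross(z,x),z],1)
def delta(pos,yaw,p0=None,R0=None):
    s=state();p0=s["eef_pos"] if p0 is None else p0;R0=s["eef_rot"] if R0 is None else R0
    d=R0.T@(np.array(pos)-p0)*1000;w=Rn.from_matrix(R0.T@down(yaw)).as_rotvec(degrees=True)
    print("d",d.round(1),"w",w.round(2),"F",s["ft_force"].round(1),"t",round(s["clock"],2));return d,w
E
python3 -c "
from h import *
delta((.607,-.099,.16),-83.92)
delta((.607,-.099,.066),-83.92)"
```

```text
d [-414.1 -568.2   54.4] w [-0.    0.1   7.15] F [ 0.1  0.2 -0.9] t 0.15
d [-414.  -568.2  148.4] w [-0.    0.1   7.15] F [ 0.1  0.2 -0.9] t 0.15
```

Call:
play_rows --moves '[{"hand": 0,"dx": -414,"dy": -568,"dz": 54,"wx": 0,"wy": 0.1,"wz": 7.15},{"hand": 0,"dx": -414,"dy": -568,"dz": 54,"wx": 0,"wy": 0.1,"wz": 7.15},{"hand": 0,"dx": -414,"dy": -568,"dz": 54,"wx": 0,"wy": 0.1,"wz": 7.15},{"hand": 0,"dx": -414,"dy": -568,"dz": 54,"wx": 0,"wy": 0.1,"wz": 7.15},{"hand": 0,"dx": -414,"dy": -568,"dz": 54,"wx": 0,"wy": 0.1,"wz": 7.15},{"hand": 0,"dx": -414,"dy": -568,"dz": 54,"wx": 0,"wy": 0.1,"wz": 7.15},{"hand": 0,"dx": -414,"dy": -568,"dz": 54,"wx": 0,"wy": 0.1,"wz": 7.15},{"hand": 0,"dx": -414,"dy": -568,"dz": 54,"wx": 0,"wy": 0.1,"wz": 7.15},{"hand": 0,"dx": -414,"dy": -568,"dz": 54,"wx": 0,"wy": 0.1,"wz": 7.15},{"hand": 0,"dx": -414,"dy": -568,"dz": 54,"wx": 0,"wy": 0.1,"wz": 7.15},{"hand": 0,"dx": -414,"dy": -568,"dz": 54,"wx": 0,"wy": 0.1,"wz": 7.15},{"hand": 0,"dx": -414,"dy": -568,"dz": 54,"wx": 0,"wy": 0.1,"wz": 7.15},{"hand": 0,"dx": -414,"dy": -568,"dz": 54,"wx": 0,"wy": 0.1,"wz": 7.15},{"hand": 0,"dx": -414,"dy": -568,"dz": 54,"wx": 0,"wy": 0.1,"wz": 7.15}]'

```text
clock: 1.9
eef_pos: [0.6061, -0.101, 0.1606]
eef_rot: [[0.104, -0.995, -0.0], [-0.995, -0.104, -0.002], [0.002, 0.0, -1.0]]
ft_force: [0.0, -0.2, -0.1]
grip_width: 0.0951
```

```bash
python3 -c "
from h import *
delta((.607,-.099,.16),-83.92)
delta((.607,-.099,.066),-83.92)
s=state();im=read_camera('wrist');cv2.imwrite('pics/w1.png',im[:,:,::-1])
print(proj('wrist',(.607,-.099,.1),s),s['eef_pos'],s['joint_velocities'])"
```

```text
d [-1.9 -1.1  0.6] w [ 0.03 -0.12 -0.08] F [ 0.  -0.2 -0.1] t 1.9
d [-2.1 -1.1 94.6] w [ 0.03 -0.12 -0.08] F [ 0.  -0.2 -0.1] t 1.9
[277.30643052 222.98213484] [ 0.60611261 -0.10102992  0.16061334] [-0.01031843 -0.00717098  0.00193711  0.00373835 -0.0023953   0.00234116]
```

View pics/w1.png

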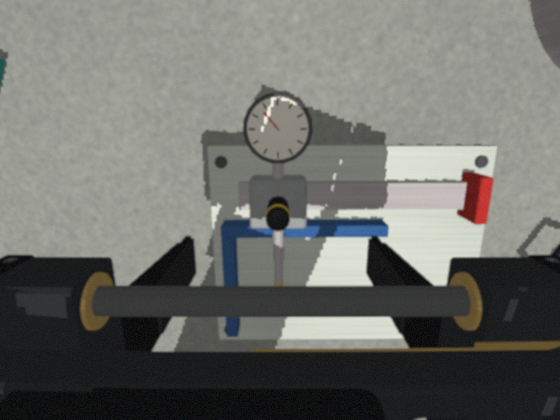

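Call:
play_rows --moves '[{"hand": 0,"dx": -2,"dy": -1,"dz": 50},{"hand": 0,"dx": -2,"dy": -1,"dz": 94},{"hand": 0,"dx": -2,"dy": -1,"dz": 94},{"hand": 1,"dx": -2,"dy": -1,"dz": 94},{"hand": 1,"dx": -2,"dy": -1,"dz": 94},{"hand": 1,"dx": -2,"dy": -1,"dz": 94},{"hand": 1,"dx": -2,"dy": -1,"dz": 94},{"hand": 1,"dx": -2,"dy": -1,"dz": 94}]'

```text
validation failed for argument at $.mo...
```

Call:
play_rows --moves '[{"hand": 0,"dx": -2,"dy": -1,"dz": 50,"wx": 0,"wy": 0,"wz": 0},{"hand": 0,"dx": -2,"dy": -1,"dz": 94,"wx": 0,"wy": 0,"wz": 0},{"hand": 0,"dx": -2,"dy": -1,"dz": 94,"wx": 0,"wy": 0,"wz": 0},{"hand": 1,"dx": -2,"dy": -1,"dz": 94,"wx": 0,"wy": 0,"wz": 0},{"hand": 1,"dx": -2,"dy": -1,"dz": 94,"wx": 0,"wy": 0,"wz": 0},{"hand": 1,"dx": -2,"dy": -1,"dz": 94,"wx": 0,"wy": 0,"wz": 0},{"hand": 1,"dx": -2,"dy": -1,"dz": 94,"wx": 0,"wy": 0,"wz": 0},{"hand": 1,"dx": -2,"dy": -1,"dz": 94,"wx": 0,"wy": 0,"wz": 0}]'

```text
clock: 2.95
eef_pos: [0.6078, -0.0978, 0.067]
eef_rot: [[0.106, -0.994, 0.001], [-0.994, -0.106, -0.002], [0.002, -0.0, -1.0]]
ft_force: [0.8, -0.1, 0.4]
grip_width: 0.0506
```

Call:
play_rows --moves '[{"hand": 1,"dx": 0,"dy": 0,"dz": 0,"wx": 0,"wy": 0,"wz": 0},{"hand": 1,"dx": 0,"dy": 0,"dz": 0,"wx": 0,"wy": 0,"wz": 0},{"hand": 1,"dx": 0,"dy": 0,"dz": 0,"wx": 0,"wy": 0,"wz": 0},{"hand": 1,"dx": 0,"dy": 0,"dz": 0,"wx": 0,"wy": 0,"wz": 0},{"hand": 1,"dx": 0,"dy": 0,"dz": 0,"wx": 0,"wy": 0,"wz": 0}]'

```text
clock: 3.58
eef_pos: [0.6077, -0.098, 0.0666]
eef_rot: [[0.106, -0.994, 0.0], [-0.994, -0.106, -0.002], [0.002, -0.0, -1.0]]
ft_force: [-0.5, -0.9, -0.2]
grip_width: 0.0176
```

Call:
play_rows --moves '[{"hand": 1,"dx": 10,"dy": 0,"dz": 0,"wx": 0,"wy": 0,"wz": 0},{"hand": 1,"dx": 30,"dy": 0,"dz": 0,"wx": 0,"wy": 0,"wz": 0},{"hand": 1,"dx": 50,"dy": 0,"dz": 0,"wx": 0,"wy": 0,"wz": 0},{"hand": 1,"dx": 70,"dy": 0,"dz": 0,"wx": 0,"wy": 0,"wz": 0},{"hand": 1,"dx": 90,"dy": 0,"dz": 0,"wx": 0,"wy": 0,"wz": 0},{"hand": 1,"dx": 110,"dy": 0,"dz": 0,"wx": 0,"wy": 0,"wz": 0},{"hand": 1,"dx": 130,"dy": 0,"dz": 0,"wx": 0,"wy": 0,"wz": 0},{"hand": 1,"dx": 145,"dy": 0,"dz": 0,"wx": 0,"wy": 0,"wz": 0},{"hand": 1,"dx": 150,"dy": 0,"dz": 0,"wx": 0,"wy": 0,"wz": 0},{"hand": 1,"dx": 150,"dy": 0,"dz": 0,"wx": 0,"wy": 0,"wz": 0}]'

```text
clock: 4.82
eef_pos: [0.624, -0.2489, 0.0666]
eef_rot: [[0.105, -0.994, 0.001], [-0.994, -0.105, -0.004], [0.004, -0.001, -1.0]]
ft_force: [5.1, -2.3, -5.1]
grip_width: 0.0176
```

Call:
play_rows --moves '[{"hand": 1,"dx": 2,"dy": 0,"dz": 0,"wx": 0,"wy": 0,"wz": 0},{"hand": 1,"dx": 4,"dy": 0,"dz": 0,"wx": 0,"wy": 0,"wz": 0},{"hand": 1,"dx": 5,"dy": 0,"dz": 0,"wx": 0,"wy": 0,"wz": 0},{"hand": 1,"dx": 5,"dy": 0,"dz": 0,"wx": 0,"wy": 0,"wz": 0}]'

```text
clock: 5.32
eef_pos: [0.6244, -0.2521, 0.0666]
eef_rot: [[0.106, -0.994, 0.001], [-0.994, -0.106, -0.001], [0.001, -0.0, -1.0]]
ft_force: [4.8, 4.1, -4.0]
grip_width: 0.0175
```

Call:
play_rows --moves '[{"hand": 1,"dx": 1,"dy": 0,"dz": 0,"wx": 0,"wy": 0,"wz": 0},{"hand": 1,"dx": 2,"dy": 0,"dz": 0,"wx": 0,"wy": 0,"wz": 0},{"hand": 1,"dx": 2,"dy": 0,"dz": 0,"wx": 0,"wy": 0,"wz": 0},{"hand": 1,"dx": 2,"dy": 0,"dz": 0,"wx": 0,"wy": 0,"wz": 0}]'

```text
clock: 5.82
eef_pos: [0.6243, -0.2521, 0.0666]
eef_rot: [[0.106, -0.994, -0.001], [-0.994, -0.106, 0.002], [-0.002, 0.0, -1.0]]
ft_force: [3.7, 8.8, -0.9]
grip_width: 0.0176
```

Call:
play_rows --moves '[{"hand": 1,"dx": 2,"dy": 0,"dz": 0,"wx": 0,"wy": 0,"wz": 0},{"hand": 1,"dx": 3,"dy": 0,"dz": 0,"wx": 0,"wy": 0,"wz": 0},{"hand": 1,"dx": 3,"dy": 0,"dz": 0,"wx": 0,"wy": 0,"wz": 0}]'

```text
clock: 6.2
eef_pos: [0.6243, -0.2521, 0.0666]
eef_rot: [[0.106, -0.994, -0.002], [-0.994, -0.106, 0.008], [-0.008, 0.002, -1.0]]
ft_force: [1.1, 18.4, 1.3]
grip_width: 0.0174
```

```bash
python3 -c "
from h import *
s=state();print(s['eef_pos'],s['ft_force'])
im=read_camera('scene');cv2.imwrite('pics/s2.png',im[:,:,::-1])
crop('pics/s2.png',120,180,140,110,5,'pics/s2c.png')"
```

```text
[ 0.6243054  -0.25206748  0.06656109] [ 1.0859934  18.44956898  1.32943303]
```

View pics/s2c.png

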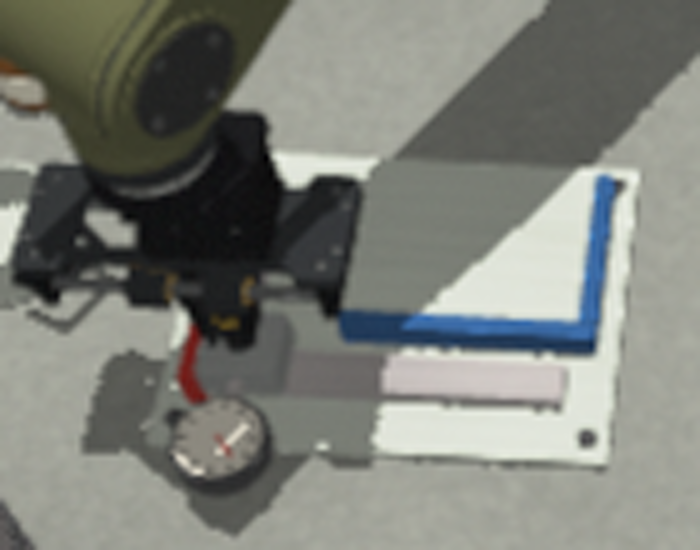

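Call:
play_rows --moves '[{"hand": 1,"dx": -3,"dy": 0,"dz": 0,"wx": 0,"wy": 0,"wz": 0},{"hand": 1,"dx": -6,"dy": 0,"dz": 0,"wx": 0,"wy": 0,"wz": 0},{"hand": 0,"dx": -6,"dy": 0,"dz": 0,"wx": 0,"wy": 0,"wz": 0},{"hand": 0,"dx": -6,"dy": 0,"dz": 0,"wx": 0,"wy": 0,"wz": 0},{"hand": 0,"dx": -6,"dy": 0,"dz": 0,"wx": 0,"wy": 0,"wz": 0},{"hand": 0,"dx": -6,"dy": 0,"dz": 0,"wx": 0,"wy": 0,"wz": 0},{"hand": 0,"dx": -6,"dy": 0,"dz": -30,"wx": 0,"wy": 0,"wz": 0},{"hand": 0,"dx": -6,"dy": 0,"dz": -90,"wx": 0,"wy": 0,"wz": 0},{"hand": 0,"dx": -6,"dy": 0,"dz": -130,"wx": 0,"wy": 0,"wz": 0},{"hand": 0,"dx": -6,"dy": 0,"dz": -130,"wx": 0,"wy": 0,"wz": 0}]'

```text
clock: 7.5
eef_pos: [0.6263, -0.2521, 0.2028]
eef_rot: [[0.106, -0.994, 0.009], [-0.994, -0.106, -0.006], [0.007, -0.008, -1.0]]
ft_force: [-0.3, 0.4, 0.5]
grip_width: 0.0911
```

```bash
python3 -c "
from h import *
delta((.485,.365,.2),-7.5)"
```

```text
d [-628.6   75.2   -2.2] w [ -0.12  -0.64 -76.43] F [-0.3  0.4  0.5] t 7.5
```

Call:
play_rows --moves '[{"hand": 0,"dx": -60,"dy": 8,"dz": -2,"wx": 0,"wy": -0.6,"wz": -8},{"hand": 0,"dx": -120,"dy": 15,"dz": -2,"wx": 0,"wy": -0.6,"wz": -16},{"hand": 0,"dx": -180,"dy": 22,"dz": -2,"wx": 0,"wy": -0.6,"wz": -24},{"hand": 0,"dx": -240,"dy": 29,"dz": -2,"wx": 0,"wy": -0.6,"wz": -32},{"hand": 0,"dx": -300,"dy": 36,"dz": -2,"wx": 0,"wy": -0.6,"wz": -40},{"hand": 0,"dx": -360,"dy": 43,"dz": -2,"wx": 0,"wy": -0.6,"wz": -48},{"hand": 0,"dx": -420,"dy": 50,"dz": -2,"wx": 0,"wy": -0.6,"wz": -56},{"hand": 0,"dx": -480,"dy": 57,"dz": -2,"wx": 0,"wy": -0.6,"wz": -64},{"hand": 0,"dx": -540,"dy": 64,"dz": -2,"wx": 0,"wy": -0.6,"wz": -72},{"hand": 0,"dx": -600,"dy": 72,"dz": -2,"wx": -0.1,"wy": -0.6,"wz": -76.4},{"hand": 0,"dx": -629,"dy": 75,"dz": -2,"wx": -0.1,"wy": -0.6,"wz": -76.4},{"hand": 0,"dx": -629,"dy": 75,"dz": -2,"wx": -0.1,"wy": -0.6,"wz": -76.4},{"hand": 0,"dx": -629,"dy": 75,"dz": -2,"wx": -0.1,"wy": -0.6,"wz": -76.4},{"hand": 0,"dx": -629,"dy": 75,"dz": -2,"wx": -0.1,"wy": -0.6,"wz": -76.4},{"hand": 0,"dx": -629,"dy": 75,"dz": -2,"wx": -0.1,"wy": -0.6,"wz": -76.4}]'

```text
clock: 9.38
eef_pos: [0.4832, 0.3658, 0.1978]
eef_rot: [[0.991, -0.133, -0.008], [-0.132, -0.991, 0.004], [-0.008, -0.003, -1.0]]
ft_force: [-1.2, -0.2, -0.3]
grip_width: 0.0949
```

```bash
python3 -c "
from h import *
delta((.485,.365,.2),-7.5)
s=state();im=read_camera('wrist');cv2.imwrite('pics/w3.png',im[:,:,::-1])
import pickle;pickle.dump(s,open('s3.pkl','wb'))
im=read_camera('top');cv2.imwrite('pics/t3.png',im[:,:,::-1])
crop('pics/t3.png',295,135,105,90,7,'pics/t3c.png')"
```

```text
d [ 1.8  0.5 -2.2] w [-0.17  0.46 -0.11] F [-1.2 -0.2 -0.3] t 9.38
```

View pics/w3.png

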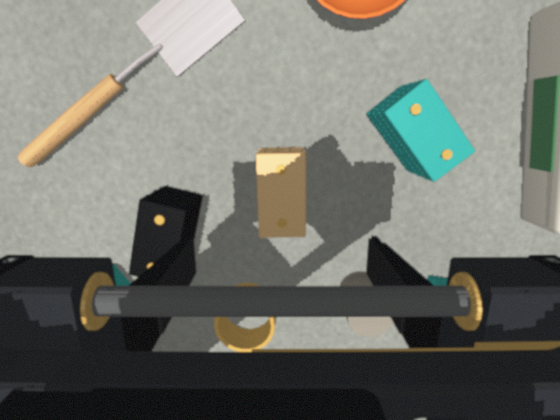

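View pics/t3c.png

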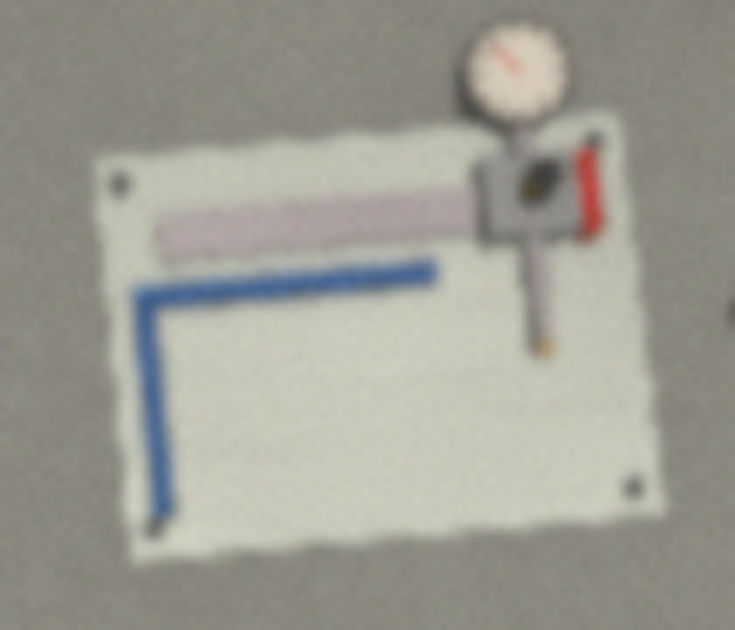

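```bash
python3 -c "
from h import *
crop('pics/w3.png',225,130,110,120,5,'pics/w3c.png')"
```

```text
(no output)
```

View pics/w3c.png

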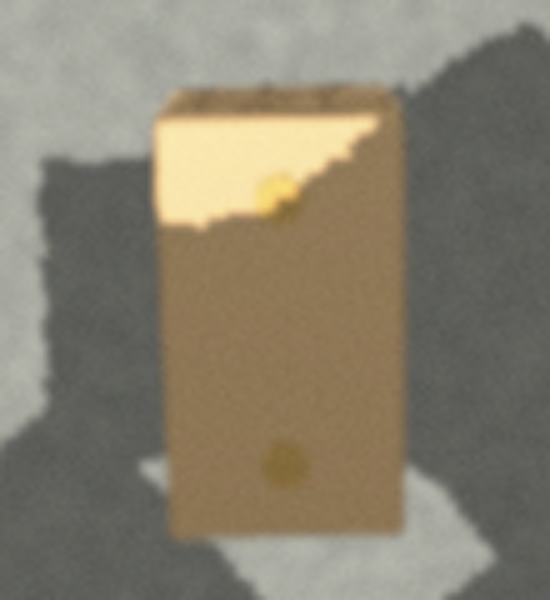

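```bash
python3 - <<'E'
from h import *
import pickle
s=pickle.load(open('s3.pkl','rb'))
un=lambda U:((U[0]+.5)/5-.5+225,(U[1]+.5)/5-.5+130)
q=np.array([at('wrist',un(U),.07,s) for U in [(156,120),(404,118),(403,533),(170,535)]])
print(q[:,:2].round(4).tolist(),q.mean(0),[round(float(np.linalg.norm(q[i]-q[i-1]))*1000) for i in range(4)])
m=np.array([at('wrist',un(U),.0715,s) for U in [(280,196),(286,464)]])
d=m[0]-m[1];print(m.mean(0),np.linalg.norm(d),np.degrees(np.arctan2(d[1],d[0]))-90)
d=(q[0]+q[1]-q[2]-q[3]);print(np.degrees(np.arctan2(d[1],d[0]))-90)
delta((.485,.364,.031),-7.5)
E
```

```text
[[0.4676, 0.4115], [0.5114, 0.4061], [0.5024, 0.3283], [0.4584, 0.3337]] [0.484946   0.36990508 0.07      ] [78, 44, 78, 44]
[0.48497254 0.37032727 0.0715    ] 0.050340865067224835 -6.3086035910708915
-6.682049558866197
d [  3.4   2.4 166.9] w [-0.18  0.45 -0.09] F [0.2 0.  0.4] t 9.47
```

```bash
python3 -c "
from h import *
delta((.485,.367,.12),-6.7)
delta((.485,.367,.031),-6.7)"
```

```text
d [ 2.3 -0.9 78. ] w [-0.19  0.45 -0.89] F [0.2 0.  0.4] t 9.47
d [  3.   -0.6 166.9] w [-0.19  0.45 -0.89] F [0.2 0.  0.4] t 9.47
```

Call:
play_rows --moves '[{"hand": 0,"dx": 2.3,"dy": -0.9,"dz": 40,"wx": -0.2,"wy": 0.45,"wz": -0.9},{"hand": 0,"dx": 2.3,"dy": -0.9,"dz": 78,"wx": -0.2,"wy": 0.45,"wz": -0.9},{"hand": 0,"dx": 2.6,"dy": -0.8,"dz": 110,"wx": -0.2,"wy": 0.45,"wz": -0.9},{"hand": 0,"dx": 2.8,"dy": -0.7,"dz": 140,"wx": -0.2,"wy": 0.45,"wz": -0.9},{"hand": 0,"dx": 3,"dy": -0.6,"dz": 160,"wx": -0.2,"wy": 0.45,"wz": -0.9},{"hand": 0,"dx": 3,"dy": -0.6,"dz": 167,"wx": -0.2,"wy": 0.45,"wz": -0.9},{"hand": 0,"dx": 3,"dy": -0.6,"dz": 167,"wx": -0.2,"wy": 0.45,"wz": -0.9},{"hand": 0,"dx": 3,"dy": -0.6,"dz": 167,"wx": -0.2,"wy": 0.45,"wz": -0.9}]'

```text
clock: 10.48
eef_pos: [0.4856, 0.3683, 0.0323]
eef_rot: [[0.993, -0.115, 0.002], [-0.115, -0.993, 0.001], [0.002, -0.001, -1.0]]
ft_force: [0.3, -0.4, 0.1]
grip_width: 0.0949
```

Call:
play_rows --moves '[{"hand": 1,"dx": 0,"dy": 0,"dz": 0,"wx": 0,"wy": 0,"wz": 0},{"hand": 1,"dx": 0,"dy": 0,"dz": 0,"wx": 0,"wy": 0,"wz": 0},{"hand": 1,"dx": 0,"dy": 0,"dz": 0,"wx": 0,"wy": 0,"wz": 0},{"hand": 1,"dx": 0,"dy": 0,"dz": 0,"wx": 0,"wy": 0,"wz": 0},{"hand": 1,"dx": 0,"dy": 0,"dz": 0,"wx": 0,"wy": 0,"wz": 0},{"hand": 1,"dx": 0,"dy": 0,"dz": 0,"wx": 0,"wy": 0,"wz": 0},{"hand": 1,"dx": 0,"dy": 0,"dz": 0,"wx": 0,"wy": 0,"wz": 0},{"hand": 1,"dx": 0,"dy": 0,"dz": 0,"wx": 0,"wy": 0,"wz": 0},{"hand": 1,"dx": 0,"dy": 0,"dz": -5,"wx": 0,"wy": 0,"wz": 0},{"hand": 1,"dx": 0,"dy": 0,"dz": -20,"wx": 0,"wy": 0,"wz": 0},{"hand": 1,"dx": 0,"dy": 0,"dz": -40,"wx": 0,"wy": 0,"wz": 0},{"hand": 1,"dx": 0,"dy": 0,"dz": -40,"wx": 0,"wy": 0,"wz": 0}]'

```text
clock: 11.98
eef_pos: [0.4868, 0.3689, 0.0743]
eef_rot: [[0.993, -0.116, 0.005], [-0.116, -0.993, 0.003], [0.005, -0.004, -1.0]]
ft_force: [-0.2, 0.7, -5.3]
grip_width: 0.0448
```

```bash
python3 -c "
from h import *
s=state();print(s['moment'],s['ft_force'])
im=read_camera('scene');cv2.imwrite('pics/s4.png',im[:,:,::-1])
crop('pics/s4.png',300,150,160,130,5,'pics/s4c.png')
delta((.485,.367,.12),-6.7)"
```

```text
[-0.02266121 -0.13200292  0.0138293 ] [-0.17231072  0.69325447 -5.26022514]
d [ -0.6   1.3 -47.1] w [-0.12 -0.17  0.07] F [-0.1  0.4 -5.2] t 12.03
```

View pics/s4c.png

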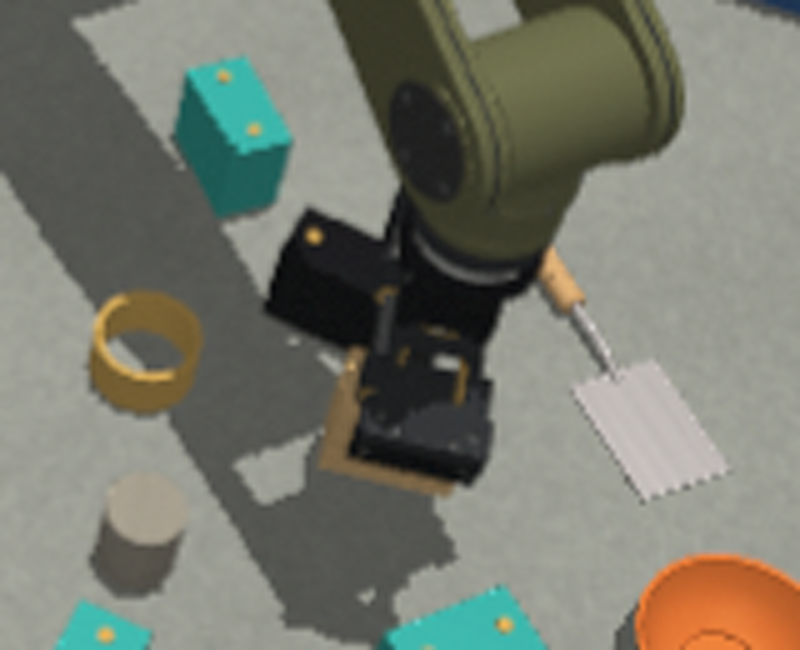

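```bash
cat >> h.py <<'E'
JO=np.array([.566,-.060]);JY=np.radians(6.08)
def jig(x,y,z): c,s=np.cos(JY),np.sin(JY);return (JO[0]+(c*x-s*y)/1000,JO[1]+(s*x+c*y)/1000,z)
def tojig():
    s=state();d=s["eef_pos"][:2]-JO;c_,s_=np.cos(JY),np.sin(JY)
    f=s["ft_force"];print("jig mm",((c_*d[0]+s_*d[1])*1000).round(1),((-s_*d[0]+c_*d[1])*1000).round(1),"z",s["eef_pos"][2].round(4),"F",(c_*f[0]+s_*f[1]).round(1),(-s_*f[0]+c_*f[1]).round(1),f[2].round(1),"M",s["moment"].round(2),"yaw",np.degrees(np.arctan2(s["eef_rot"][1,0],s["eef_rot"][0,0])).round(2),"t",round(s["clock"],2),"w",s["grip_width"].round(4))
E
python3 -c "
from h import *
print(jig(-34.5,-52,.13))
delta(jig(-34.5,-52,.13),6.08)"
```

```text
(np.float64(0.537201746026785), np.float64(-0.11536163444204128), 0.13)
d [107.  474.4 -57.7] w [ -0.1   -0.18 -12.71] F [-0.1  0.4 -5.2] t 12.03
```

Call:
play_rows --moves '[{"hand": 1,"dx": 0,"dy": 0,"dz": -25,"wx": 0,"wy": 0,"wz": 0},{"hand": 1,"dx": 3,"dy": 20,"dz": -58,"wx": 0,"wy": 0,"wz": 0},{"hand": 1,"dx": 13,"dy": 60,"dz": -58,"wx": 0,"wy": -0.2,"wz": -2},{"hand": 1,"dx": 25,"dy": 110,"dz": -58,"wx": 0,"wy": -0.2,"wz": -3},{"hand": 1,"dx": 36,"dy": 160,"dz": -58,"wx": 0,"wy": -0.2,"wz": -4},{"hand": 1,"dx": 48,"dy": 210,"dz": -58,"wx": 0,"wy": -0.2,"wz": -6},{"hand": 1,"dx": 59,"dy": 260,"dz": -58,"wx": 0,"wy": -0.2,"wz": -7},{"hand": 1,"dx": 70,"dy": 310,"dz": -58,"wx": 0,"wy": -0.2,"wz": -9},{"hand": 1,"dx": 81,"dy": 360,"dz": -58,"wx": 0,"wy": -0.2,"wz": -10},{"hand": 1,"dx": 93,"dy": 410,"dz": -58,"wx": -0.1,"wy": -0.2,"wz": -12},{"hand": 1,"dx": 102,"dy": 450,"dz": -58,"wx": -0.1,"wy": -0.2,"wz": -12.7},{"hand": 1,"dx": 107,"dy": 474,"dz": -58,"wx": -0.1,"wy": -0.2,"wz": -12.7},{"hand": 1,"dx": 107,"dy": 474,"dz": -58,"wx": -0.1,"wy": -0.2,"wz": -12.7},{"hand": 1,"dx": 107,"dy": 474,"dz": -58,"wx": -0.1,"wy": -0.2,"wz": -12.7},{"hand": 1,"dx": 107,"dy": 474,"dz": -58,"wx": -0.1,"wy": -0.2,"wz": -12.7}]'

```text
clock: 13.9
eef_pos: [0.536, -0.1146, 0.1287]
eef_rot: [[0.994, 0.107, -0.004], [0.107, -0.994, -0.002], [-0.004, 0.001, -1.0]]
ft_force: [0.4, 0.0, -5.4]
grip_width: 0.0449
```

```bash
python3 -c "
from h import *
tojig()
delta(jig(-34.5,-52,.048),6.08)
s=state();im=read_camera('wrist');cv2.imwrite('pics/w5.png',im[:,:,::-1])
import pickle;pickle.dump(s,open('s5.pkl','wb'))
im=read_camera('scene');cv2.imwrite('pics/s5.png',im[:,:,::-1])
crop('pics/s5.png',130,170,140,110,5,'pics/s5c.png')
"
```

```text
Traceback (most recent call last):
  File "h.py", line 35, in tojig
    f=s["ft_force"];print("jig mm",((c_*d[0]+s_*d[1])*1000).round(1),((-s_*d[0]+c_*d[1])*1000).round(1),"z",s["eef_pos"][2].round(4),"F",(c_*f[0]+s_*f[1]).round(1),(-s_*f[0]+c_*f[1]).round(1),f[2].round(1),"M",s["moment"].round(2),"yaw",np.degrees(np.arctan2(s["eef_rot"][1,0],s["eef_rot"][0,0])).round(2),"t",round(s["clock"],2),"w",s["grip_width"].round(4))
                                                                                                                                                                                                                                                                                                                                              ^^^^^^^^^^^^^^^^^^^^^
AttributeError: 'float' object has no attribute 'round'
```

```bash
sed -i 's/s\["grip_width"\].round(4)/round(s["grip_width"],4)/' h.py; python3 -c "
from h import *
tojig()
delta(jig(-34.5,-52,.048),6.08)
s=state();im=read_camera('wrist');cv2.imwrite('pics/w5.png',im[:,:,::-1])
import pickle;pickle.dump(s,open('s5.pkl','wb'))
im=read_camera('scene');cv2.imwrite('pics/s5.png',im[:,:,::-1])
crop('pics/s5.png',130,170,140,110,5,'pics/s5c.png')
"
```

```text
jig mm -35.6 -51.1 z 0.1287 F 0.4 -0.0 -5.4 M [-0.05 -0.13 -0.  ] yaw 6.14 t 13.9 w 0.0449
d [ 1.5  0.8 80.7] w [0.07 0.25 0.06] F [ 0.4  0.  -5.4] t 13.9
```

View pics/w5.png

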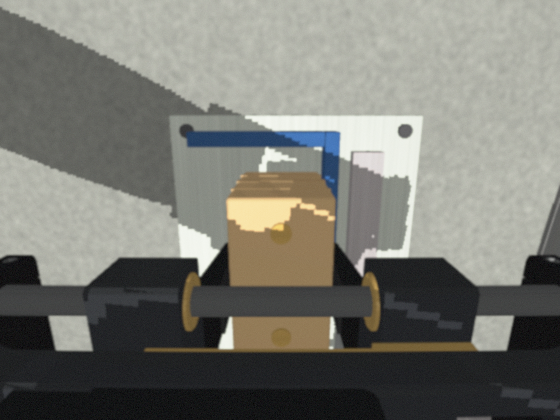

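View pics/s5c.png

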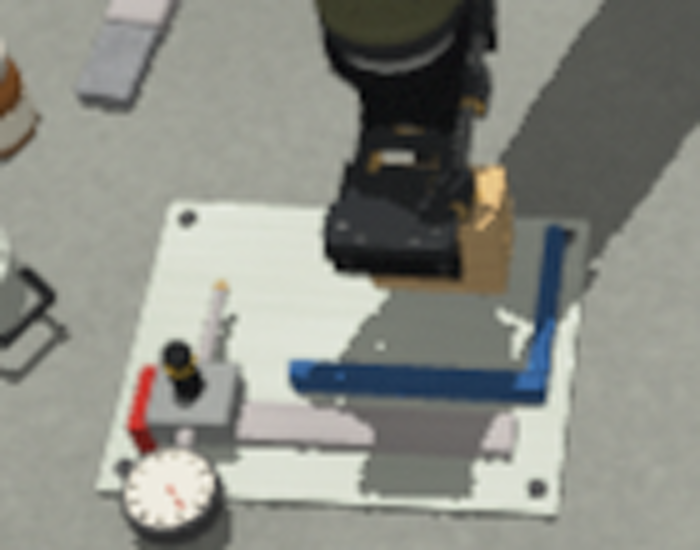

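```bash
python3 - <<'E'
from h import *
import pickle
s=pickle.load(open('s5.pkl','rb'))
m=np.array([at('wrist',u,.168,s) for u in [(280.5,232.5),(281,336.5)]])
print(m,np.linalg.norm(m[0]-m[1]),(s['eef_rot'].T@(m.mean(0)-s['eef_pos'])*1000).round(1))
for P in [(0,0,.032),(0,-148,.032),(-110,0,.032),(85,25,.01),(-130,25,.01)]: print(P,proj('wrist',jig(*P),s).round(0))
E
```

```text
[[ 0.53472076 -0.08776292  0.168     ]
 [ 0.54034846 -0.13775292  0.168     ]] 0.05030577392956497 [  1.6  -1.6 -39.4]
(0, 0, 0.032) [324. 147.]
(0, -148, 0.032) [318. 311.]
(-110, 0, 0.032) [186. 146.]
(85, 25, 0.01) [423. 115.]
(-130, 25, 0.01) [167. 114.]
```

Call:
play_rows --moves '[{"hand": 1,"dx": 0.5,"dy": 0.3,"dz": 30,"wx": 0.1,"wy": 0.25,"wz": 0},{"hand": 1,"dx": 1,"dy": 0.6,"dz": 55,"wx": 0.1,"wy": 0.25,"wz": 0},{"hand": 1,"dx": 1.5,"dy": 0.8,"dz": 74,"wx": 0.1,"wy": 0.25,"wz": 0},{"hand": 1,"dx": 1.5,"dy": 0.8,"dz": 81,"wx": 0.1,"wy": 0.25,"wz": 0},{"hand": 1,"dx": 1.5,"dy": 0.8,"dz": 82,"wx": 0.1,"wy": 0.25,"wz": 0},{"hand": 1,"dx": 1.5,"dy": 0.8,"dz": 82,"wx": 0.1,"wy": 0.25,"wz": 0}]'

```text
clock: 14.75
eef_pos: [0.5384, -0.1165, 0.048]
eef_rot: [[0.994, 0.106, 0.002], [0.106, -0.994, -0.0], [0.002, 0.001, -1.0]]
ft_force: [0.4, -0.6, -5.6]
grip_width: 0.0452
```

```bash
python3 -c "
from h import *
tojig()
delta(jig(-34.5,-52,.041),6.08)"
```

```text
jig mm -33.5 -53.3 z 0.048 F 0.3 -0.6 -5.6 M [-0.03 -0.13 -0.04] yaw 6.08 t 14.75 w 0.0452
d [-1.1 -1.3  7. ] w [ 0.04 -0.12  0.  ] F [ 0.4 -0.6 -5.6] t 14.75
```

Call:
play_rows --moves '[{"hand": 1,"dx": 0,"dy": 0,"dz": 3,"wx": 0,"wy": -0.1,"wz": 0},{"hand": 1,"dx": 0,"dy": 0,"dz": 5,"wx": 0,"wy": -0.1,"wz": 0},{"hand": 1,"dx": 0,"dy": 0,"dz": 6,"wx": 0,"wy": -0.1,"wz": 0},{"hand": 1,"dx": 0,"dy": 0,"dz": 6.5,"wx": 0,"wy": -0.1,"wz": 0},{"hand": 1,"dx": 0,"dy": 0,"dz": 6.5,"wx": 0,"wy": -0.1,"wz": 0}]'

```text
clock: 15.38
eef_pos: [0.5377, -0.1164, 0.0408]
eef_rot: [[0.994, 0.106, -0.001], [0.106, -0.994, -0.0], [-0.001, 0.0, -1.0]]
ft_force: [-1.0, 0.9, -3.0]
grip_width: 0.0447
```

```bash
python3 -c "
from h import *
tojig()"
```

```text
jig mm -34.1 -53.1 z 0.0408 F -0.9 1.0 -3.0 M [-0.01 -0.02 -0.01] yaw 6.07 t 15.38 w 0.0447
```

Call:
play_rows --moves '[{"hand": 1,"dx": 0,"dy": 0,"dz": 1,"wx": 0,"wy": 0,"wz": 0},{"hand": 1,"dx": 0,"dy": 0,"dz": 1.5,"wx": 0,"wy": 0,"wz": 0},{"hand": 1,"dx": 0,"dy": 0,"dz": 1.5,"wx": 0,"wy": 0,"wz": 0}]'

```text
clock: 15.75
eef_pos: [0.5383, -0.1166, 0.0407]
eef_rot: [[0.994, 0.106, 0.0], [0.106, -0.994, -0.001], [-0.0, 0.001, -1.0]]
ft_force: [-3.9, 0.5, 5.8]
grip_width: 0.0449
```

```bash
python3 -c "
from h import *
tojig()"
```

```text
jig mm -33.5 -53.3 z 0.0407 F -3.8 0.9 5.8 M [0.12 0.59 0.03] yaw 6.08 t 15.75 w 0.0449
```

Call:
play_rows --moves '[{"hand": 1,"dx": 2,"dy": -2,"dz": 0,"wx": 0,"wy": 0,"wz": 0},{"hand": 1,"dx": 4,"dy": -4,"dz": 0,"wx": 0,"wy": 0,"wz": 0},{"hand": 1,"dx": 6,"dy": -6,"dz": 0,"wx": 0,"wy": 0,"wz": 0},{"hand": 1,"dx": 7.5,"dy": -7.5,"dz": 0,"wx": 0,"wy": 0,"wz": 0},{"hand": 1,"dx": 8,"dy": -8,"dz": 0,"wx": 0,"wy": 0,"wz": 0},{"hand": 1,"dx": 8,"dy": -8,"dz": 0,"wx": 0,"wy": 0,"wz": 0}]'

```text
clock: 16.5
eef_pos: [0.5461, -0.1084, 0.0407]
eef_rot: [[0.994, 0.106, 0.002], [0.106, -0.994, -0.002], [0.001, 0.002, -1.0]]
ft_force: [-1.7, -2.0, 5.2]
grip_width: 0.0451
```

```bash
python3 -c "
from h import *
tojig()"
```

```text
jig mm -24.9 -46.0 z 0.0407 F -1.9 -1.8 5.2 M [-0.28  0.36  0.04] yaw 6.09 t 16.5 w 0.0451
```

Now to first contact on x in small steps.

Call:
play_rows --moves '[{"hand": 1,"dx": 1,"dy": 0,"dz": 0,"wx": 0,"wy": 0,"wz": 0},{"hand": 1,"dx": 2,"dy": 0,"dz": 0,"wx": 0,"wy": 0,"wz": 0},{"hand": 1,"dx": 3,"dy": 0,"dz": 0,"wx": 0,"wy": 0,"wz": 0},{"hand": 1,"dx": 3,"dy": 0,"dz": 0,"wx": 0,"wy": 0,"wz": 0}]'

```text
clock: 17.0
eef_pos: [0.5474, -0.108, 0.0408]
eef_rot: [[0.994, 0.106, -0.003], [0.106, -0.994, -0.001], [-0.003, 0.001, -1.0]]
ft_force: [-9.2, -1.7, 11.2]
grip_width: 0.0447
```

```bash
python3 -c "
from h import *
tojig()"
```

```text
jig mm -23.6 -45.7 z 0.0408 F -9.4 -0.8 11.2 M [-0.25  1.36  0.06] yaw 6.1 t 17.0 w 0.0447
```

Call:
play_rows --moves '[{"hand": 1,"dx": 0,"dy": -1,"dz": 0,"wx": 0,"wy": 0,"wz": 0},{"hand": 1,"dx": 0,"dy": -2,"dz": 0,"wx": 0,"wy": 0,"wz": 0},{"hand": 1,"dx": 0,"dy": -3,"dz": 0,"wx": 0,"wy": 0,"wz": 0},{"hand": 1,"dx": 0,"dy": -4,"dz": 0,"wx": 0,"wy": 0,"wz": 0},{"hand": 1,"dx": 0,"dy": -4,"dz": 0,"wx": 0,"wy": 0,"wz": 0}]'

```text
clock: 17.62
eef_pos: [0.5472, -0.1059, 0.0409]
eef_rot: [[0.994, 0.107, -0.002], [0.107, -0.994, -0.005], [-0.003, 0.005, -1.0]]
ft_force: [-7.6, -8.5, 9.0]
grip_width: 0.0448
```

```bash
python3 -c "
from h import *
tojig()"
```

```text
jig mm -23.6 -43.6 z 0.0409 F -8.5 -7.7 9.0 M [-1.31  1.34  0.04] yaw 6.12 t 17.62 w 0.0448
```

Call:
play_rows --moves '[{"hand": 1,"dx": 0.5,"dy": -1,"dz": 0,"wx": 0,"wy": 0,"wz": 0},{"hand": 1,"dx": 0.5,"dy": -2,"dz": 0,"wx": 0,"wy": 0,"wz": 0},{"hand": 1,"dx": 0.5,"dy": -2,"dz": 0,"wx": 0,"wy": 0,"wz": 0}]'

```text
clock: 18.0
eef_pos: [0.547, -0.1042, 0.0409]
eef_rot: [[0.994, 0.107, -0.003], [0.107, -0.994, -0.006], [-0.004, 0.005, -1.0]]
ft_force: [-10.0, -9.3, 11.0]
grip_width: 0.0449
```

```bash
python3 -c "
from h import *
tojig()
s=state();im=read_camera('wrist');cv2.imwrite('pics/w6.png',im[:,:,::-1])
import pickle;pickle.dump(s,open('s6.pkl','wb'))
im=read_camera('scene');cv2.imwrite('pics/s6.png',im[:,:,::-1])
crop('pics/s6.png',150,170,120,100,6,'pics/s6c.png')
for P in [(0,0,.08),(-45,0,.08),(-45,-80,.08),(0,-80,.08)]: print(proj('wrist',jig(*P),s).round(1),((proj('scene',jig(*P))-[150,170]+.5)*6).round(0))
"
```

```text
jig mm -23.6 -42.0 z 0.0409 F -11.0 -8.2 11.0 M [-1.57  1.74 -0.02] yaw 6.12 t 18.0 w 0.0449
[334.9 197.5] [509. 396.]
[223.8 197.2] [519. 320.]
[231.5 362.5] [363. 313.]
[327.1 362.8] [350. 388.]
```

View pics/w6.png

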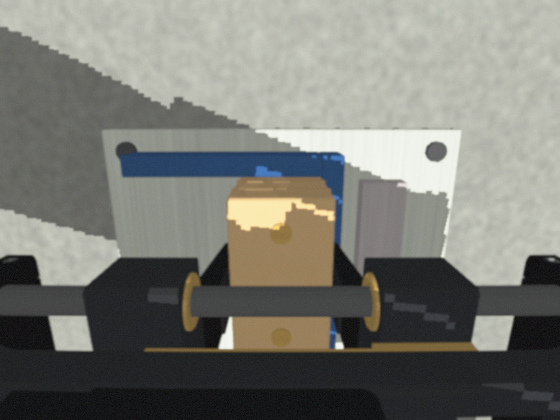

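View pics/s6c.png

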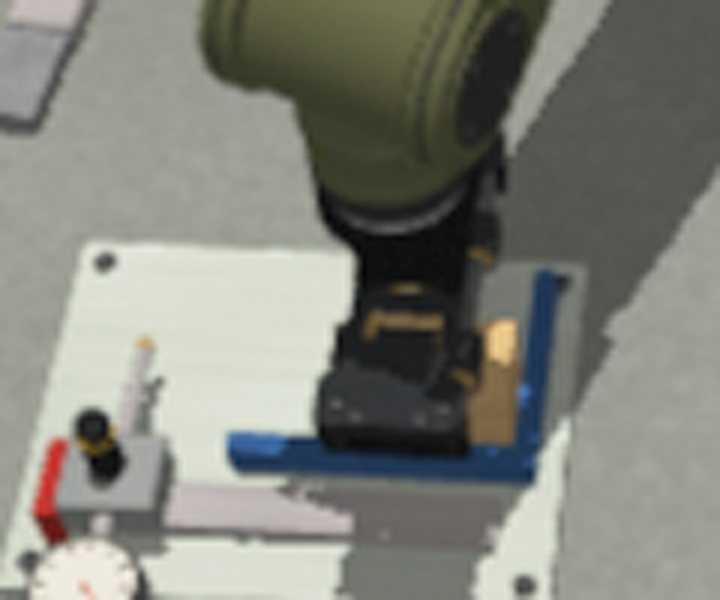

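Call:
play_rows --moves '[{"hand": 1,"dx": 0,"dy": 0,"dz": -0.7,"wx": 0,"wy": 0,"wz": 0},{"hand": 1,"dx": 0,"dy": -1,"dz": -1,"wx": 0,"wy": 0,"wz": 0},{"hand": 1,"dx": 0,"dy": -2,"dz": -1,"wx": 0,"wy": 0,"wz": 0},{"hand": 1,"dx": 0,"dy": -2,"dz": -1,"wx": 0,"wy": 0,"wz": 0}]'

```text
clock: 18.6
eef_pos: [0.547, -0.1038, 0.0411]
eef_rot: [[0.994, 0.107, -0.002], [0.107, -0.994, -0.009], [-0.003, 0.009, -1.0]]
ft_force: [-6.3, -15.2, 3.9]
grip_width: 0.0449
```

```bash
python3 -c "
from h import *
tojig()"
```

```text
jig mm -23.6 -41.6 z 0.0411 F -7.9 -14.5 3.9 M [-2.75  1.21 -0.11] yaw 6.15 t 18.6 w 0.0449
```

Call:
play_rows --moves '[{"hand": 1,"dx": 0.3,"dy": 0.3,"dz": 0,"wx": 0.4,"wy": 0,"wz": 0},{"hand": 1,"dx": 0.3,"dy": 0.3,"dz": 0,"wx": 0.4,"wy": 0,"wz": 0},{"hand": 1,"dx": 0.3,"dy": 0.3,"dz": 0,"wx": 0.4,"wy": 0,"wz": 0},{"hand": 1,"dx": 0.3,"dy": 0.3,"dz": 0,"wx": 0.4,"wy": 0,"wz": 0},{"hand": 1,"dx": 0.3,"dy": 0.3,"dz": 0,"wx": 0.4,"wy": 0,"wz": 0},{"hand": 1,"dx": 0.3,"dy": 0.3,"dz": 0,"wx": 0.4,"wy": 0,"wz": 0},{"hand": 1,"dx": 0.3,"dy": 0.3,"dz": 0,"wx": 0.4,"wy": 0,"wz": 0},{"hand": 1,"dx": 0.3,"dy": 0.3,"dz": 0,"wx": 0.4,"wy": 0,"wz": 0}]'

```text
clock: 19.6
eef_pos: [0.547, -0.1039, 0.0408]
eef_rot: [[0.994, 0.107, -0.004], [0.107, -0.994, -0.002], [-0.004, 0.001, -1.0]]
ft_force: [-7.8, -14.3, 4.5]
grip_width: 0.045
```

```bash
python3 -c "
from h import *
tojig();print(state()['eef_rot'].round(4)[:,2])
s=state();im=read_camera('wrist');cv2.imwrite('pics/w7.png',im[:,:,::-1])
im=read_camera('scene');cv2.imwrite('pics/s7.png',im[:,:,::-1])
tojig()
crop('pics/s7.png',150,170,120,100,6,'pics/s7c.png')
crop('pics/w7.png',200,140,160,120,5,'pics/w7c.png')
m=np.array([at('wrist',u,.0815,s) for u in [(280.5,232.5),(281,336.5)]]).mean(0)
print(m)
d=m[:2]-JO;c_,s_=np.cos(JY),np.sin(JY);print(c_*d[0]+s_*d[1],-s_*d[0]+c_*d[1])
"
```

```text
jig mm -23.6 -41.6 z 0.0408 F -9.3 -13.4 4.5 M [-2.72  1.29 -0.09] yaw 6.15 t 19.6 w 0.045
[-0.0039 -0.0017 -1.    ]
jig mm -23.6 -41.6 z 0.0408 F -8.4 -13.9 4.5 M [-2.77  1.23 -0.11] yaw 6.15 t 19.7 w 0.0446
[ 0.54841434 -0.10137683  0.0815    ]
-0.021869251888815743 -0.03928146465671665
```

View pics/w7c.png

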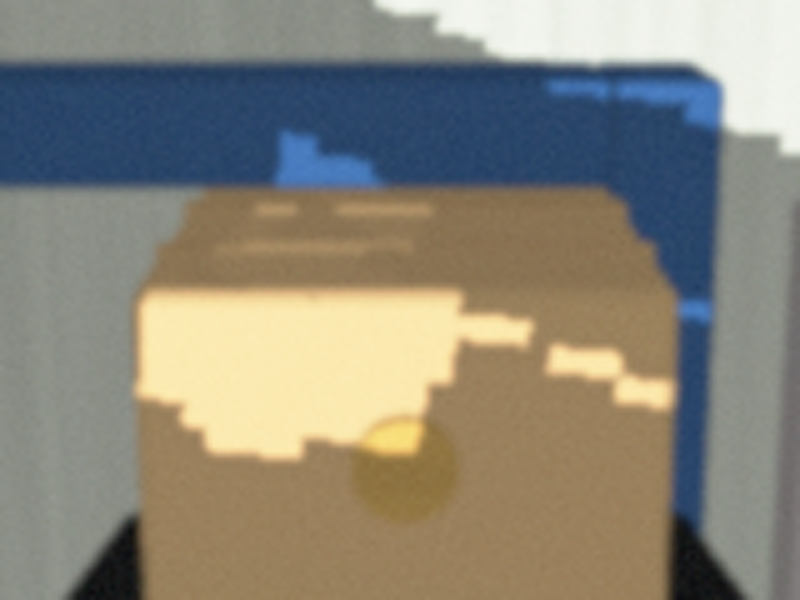

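View pics/s7c.png

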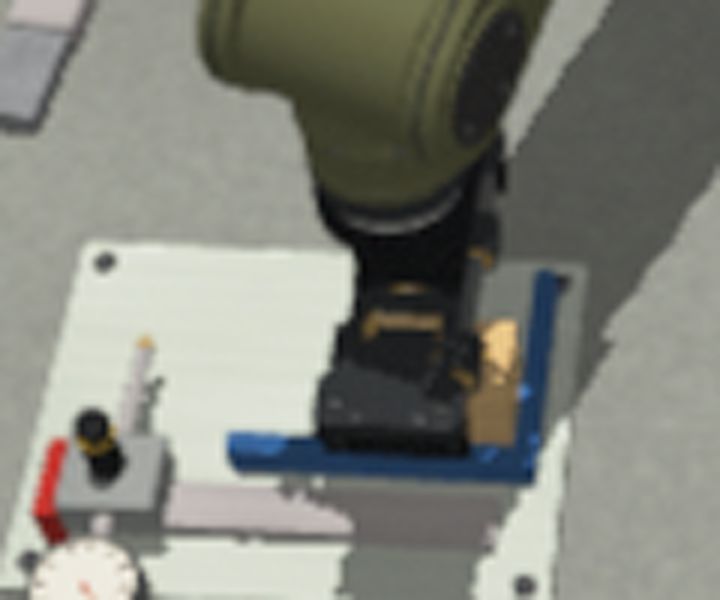

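```bash
python3 -c "
from h import *
print(hand_in());tojig()"
```

```text
the job is handed in; nothing more can be done
None
the job is handed in; nothing more can be done
```

The gauge carriage is home against the red stop, and the prism was pressed into the corner and still gripped when I handed in at about 19.7 s of the 69 s allowed. The hand-in gives no verdict.

**Carriage:** I gripped the handle and slid the carriage until it stopped moving. The push then rose to about 18 N with no further travel. A later top view, before the prism was picked up, shows it touching the stop with the corner still empty.

**Prism position:** The last check put the centre at about x −21.9, y −39.3 mm in the jig frame, against a target of −22.5, −40. The tool was within about 0.3° of vertical and 0.1° of the jig's yaw.

**Press forces:** The wrist read about 8 to 9 N toward the back fence and 13 to 14 N toward the side fence, steady over the last second. By my estimate, a few newtons of each reading are friction, so the fence forces are slightly lower than those readings.

**Disagreements:**
- Different cameras placed the prism up to 5 mm apart along its length, so I set its final position by contact force.
- My first push toward the side fence read 8 N while the prism was still sliding. I took that as friction, eased the downward force and continued until it stopped at the predicted position.

No bystander appeared moved in the pictures I took, but I did not measure each one.

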